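# Open the slicing jig's locked guide arm and load the lemon

## Task

Load the lemon slicing jig. Pull up the red spring knob of the knife guide arm, swing the arm off the cradle to the end hole on the side where no spice jar stands in its way, and let the pin snap fully home there; then pick up the lemon and lay it gently lengthwise in the middle of the white V groove. Leave everything else standing where it is.

Things in the scene. Friction and masses are not known exactly. Their poses are not given: they have to be found in the camera images.
- slicing_jig: The jig, fixed to the worktop: half-round light wooden board, radius 175 mm, 12 mm thick, round side to the robot; place and yaw vary. Origin on the arm's pivot axis (middle of the straight far edge) at worktop height, z up; cradle and knob's start lie toward its -x; +y is its left seen from the robot. A steel pivot post with hub (34 mm wide, top 99 mm above the worktop) stands on the origin.
- guide_arm (a joint): Knife guide arm about the vertical through the jig's origin, rad: 0 over the cradle (start), positive counter-clockwise from above, taking the knob to the jig's right (-y). Pin holes at 0, +1.134 (right end) and -1.134 (left end); stops at +-1.22. Two aluminium rails, 22 mm wide over all, from 86 to 96 mm above the worktop, end block 165 mm from the pivot; little friction.
- plunger (a joint): Lift of the spring plunger in m: 0 with the pin fully home in a hole, about 0.008 when the pin rides on top of the rail, stop at 0.016; the arm is free from 0.009. The spring pushes it down with about 4 N at 0 and 8 N at the top. The 8 mm pin has 1.5 mm of play to either side in a hole.
- knob (a point): Middle of the red round knob on top of the plunger: 30 mm diameter, 30 mm high (15 mm above and below this point). On the arm 150 mm from the pivot, moving with arm and plunger; 125 mm above the worktop with the pin home. The arm's end block and collar (top 106 mm above the worktop) lie below it. It may be held from above in any yaw.
- hole_left (a point): Mouth of the left end hole (11 mm square), 150 mm from the pivot; the knob stands over it with the arm at -1.134. It is in the top of the aluminium quadrant rail, which is 22 mm wide, at radius 150 mm, its top 76 mm above the worktop, and runs 72 degrees to either side of the jig's -x.
- hole_right (a point): Mouth of the right end hole, on top of the rail; the knob stands over it when the arm is at +1.134.
- groove (a point): Where the lemon's centre rests in the white V cradle: 75 mm from the pivot, 52.5 mm above the worktop. The groove runs along this frame's y (z up), 56 mm long; its walls rise at 40 degrees, are 48 mm apart over all at the top and end 34 mm above the worktop: fingers reach down outside them along x. With the arm at 0 its rails bar the way from above.
- lemon: Yellow lemon, 78 mm long along its x, 55 mm thick, 108 g or so, lying on the worktop with any yaw, to the left or to the right of the jig. Origin on its underside as it lies at the start.
- lemon_center (a point): Middle of the lemon, 28 mm above its origin; same axes as the lemon (x lengthwise).
- spice_jar: Spice jar with a black lid, 45 mm diameter, 105 mm high, origin centre of underside. It stands on the board, left or right of the cradle inside the rail, where the guide arm would strike it.
- pod: Blue coffee pod, 36 mm diameter, 28 mm high, origin centre of underside. It stands on the board on the other side; the arm passes over it.
- honey_jar: Bystander: jar with a yellow lid, 64 mm diameter, 87 mm high, origin centre of underside; on the side of the jig where the lemon is not.
- tin: Bystander: green tin, 57 mm diameter, 72 mm high, origin centre of underside; left.
- dark_mug: Bystander: dark mug, 83 x 115 x 86 mm, origin in its underside; right.
- can: Bystander: orange drinks can, 66 mm diameter, 115 mm high, origin centre of underside; at the back.
- tumbler: Bystander: glass tumbler, 81 mm diameter, 91 mm high, origin centre of underside; at the back.

How it is judged:
On the way:
1. the arm has been swung to the free end hole, the pin has snapped home and the knob is let go, the lemon not yet on the cradle ((value of joint guide_arm between 1.104 and 1.164 rad or value of joint guide_arm between -1.164 and -1.104 rad) and value of joint plunger below 0.002 m and contact force between the fingers and guide_arm below 0.1 N and distance between lemon_center and groove above 0.05 m), for 0.2 s.
At the end, for the whole second after the job is handed in: The guide arm stands at an end hole (within 0.03 rad) with the pin home (plunger under 2 mm); the lemon lies at rest and released in the groove, its centre within 14 mm of the resting point and its length within 0.3 rad of the groove ((value of joint guide_arm between 1.104 and 1.164 rad or value of joint guide_arm between -1.164 and -1.104 rad) and value of joint plunger below 0.002 m and distance between lemon_center and groove below 0.014 m and angle between the x axis of lemon and the y axis of groove, either way round below 0.3 rad and linear speed of lemon below 0.02 m/s and contact force between the fingers and lemon below 0.1 N); the robot touches nothing.
It fails at once if the spice jar on the board is pushed more than 15 mm (distance of spice_jar from where it was at the start of the episode above 0.015 m).
It fails at once if another bystander (pod, honey jar, tin, mug, can, tumbler) is pushed more than 30 mm (distance of any of pod, honey_jar, tin, dark_mug, can, tumbler from where it was at the start of the episode above 0.03 m).
It fails at once if a standing bystander is tipped over (angle between any of spice_jar, pod, honey_jar, tin, dark_mug, can, tumbler's own z axis and vertical above 0.5 rad).
It fails at once if the lemon is dropped (faster than 0.5 m/s while not held) (linear speed of lemon above 0.5 m/s and contact force between the fingers and lemon below 0.05 N).
It also fails if it takes over 54 s, if anything falls off the work surface, if the arm or the gripper's body presses on something with over 40 N, if the wrist force passes 120 N, or if a joint passes its speed limit or range.

## Robot

A 7-joint arm with a two-finger parallel gripper is mounted at the origin on a cart in front of the work surface, level with it; the furniture and walls round the work are solid. World frame = base frame: x ahead of the robot, y to its left, z up, the work surface at z = 0. Lengths are in m, angles in rad, forces in N, time in s.
With the tool pointing down it reaches from about 0.4 to 0.875 m from the base axis. Payload 4.4 kg.
Tool frame: the origin (TCP) lies midway between the tips of the shut fingers; the grasp point (between the pads) lies 19 mm behind it; z points along the fingers, y is the line along which they close (so a half turn about z gives the same grasp; the last joint's range is limited). The gripper opens to 85 mm and grips with 20 to 120 N. Pads are 22 mm wide; open, the fingers measure 114 mm over their backs; the gripper's body (76 mm by 85 mm) begins 54 mm behind the grasp point. The pads swing forward as they close: fully open they stand 13 mm farther back than shut.
Start: joints at [-1.283, 0.628, 0.038, 1.517, -0.027, 0.996, -0.02], TCP at [0.225, 0.61, 0.231] pointing down, gripper open.
Joint ranges: [-3.06, 3.06], [-0.37, 2.12], [-1.25, 1.32], [0.18, 2.47], [-1.1, 4.24], [0.23, 1.98], [-2.94, 2.94]. Speed limits (rad/s): [2.57, 2.57, 3.14, 3.14, 3.14, 3.14, 3.14].

## Interface

Orientations are given as a rotation vector (axis times angle).
In Python, from plant import ctrl, imaging gives the robot as it stands.
- The arm moves only by the tool move_arm, never from a script. Its argument "commands" is a list of rows, each an object of numbers: "fingers": the opening, from -1 (shut) to 1 (fully open), so that 0 is half open; "x", "y", "z": the shift along the tool's x, y, z in mm; "yaw": the turn about the tool's z in rad. A call has 1 to 12 rows; each row is the pose to reach, as a shift and turn from the pose commanded when the call began, along the tool's axes at that moment; what a row does not reach only later rows make up. A row lasts 1/10 s, in which the tool goes at most 50 mm and 8.59 degrees, less where a joint would pass 70% of its speed; a pose out of reach is approached as far as the arm can. A call with a gripper value outside its range is refused whole. The fingers move at their own pace and stop on an object; "force" is the grip in N (left out, the last holds). Time passes only in rows, so rows that repeat a pose let the fingers close. It gives the time, the measured TCP pose, the force, the opening and the grip force at its end, in the units of the state.
- ctrl.get_obs(): the state, without advancing time (a new reading comes with each control period).
- imaging.capture(name): name is "scene" or "top" or "wrist"; returns a dict with "color" (480x640x3 uint8, blue, green, red), "intrinsics" (3x3 intrinsics, pixels), "eye" and "attitude" of the camera in the world. Camera axes: x right, y up, looking along -z (the intrinsics and any distortion apply to the point x, -y, -z); pixel columns grow to the right and rows downward; lengths in m; the calibration is good to about 2 mm. The wrist camera is an equidistant fisheye: a pixel r from the principal point sees the ray r / f radians off the axis. A picture is of the moment at which its call begins. There is no depth.
- ctrl.sign_off(): hands the job in; it is judged then, once.
The state is a dict: "t": time; "joint_positions": joint angles; "joint_velocities": joint speeds; "effort": joint torques, N m; "tcp_pos": TCP position; "tool_rot": TCP orientation; "contact_force": force on the tool from outside, world axes, zero at the start; "wrist_torque": the same for the moment, N m; "grip_width": finger opening in m; "finger_force": force on a finger pad.
Only numpy, scipy, OpenCV 4.12 (cv2) and the standard library are available. Lean on these libraries where they do the work, as an engineer would, in place of code of your own. Each camera call takes 0.05 s, during which the arm holds its last target. There are 200 camera calls.

## Working session

There is one attempt and no reset: what is moved stays moved. The work goes in short steps, Python scripts to look and compute and a tool call to move; the robot and the scene stay as the last step left them, time stands still between calls to the robot, and variables do not carry over. Pictures are saved under pics/ and viewed, at most 10 in all, crops included, and the job is handed in when it is done.

Besides the shell and the picture viewer there is one more tool, called after "Emit:" by a JSON object that holds its "method" and its "body". move_arm: Moves the arm, as the interface text tells. Its arguments: {"type":"object","properties":{"commands":{"type":"array"},"force":{"type":"number"}},"required":["commands"]}

```bash
mkdir -p pics; ls; python3 - <<'E'
from plant import ctrl, imaging
import cv2,pickle
o=ctrl.get_obs();print(o)
d={}
for n in("scene","top"):
    c=imaging.capture(n);d[n]=c;cv2.imwrite(f"pics/{n}0.png",c["color"]);print(n,c["intrinsics"],c["eye"],c["attitude"],[k for k in c])
pickle.dump(d,open("c0.pkl","wb"))
E
```

```text
pics
{'t': 0.0, 'joint_positions': array([-1.28278573,  0.62934841,  0.03846147,  1.5183365 , -0.0270223 ,
        0.99629805, -0.01997832]), 'joint_velocities': array([ 0.00062525,  0.00025951,  0.00031385,  0.00150856, -0.00150059,
       -0.00065078, -0.00089875]), 'effort': array([ 1.33735241e-03, -5.63398790e+01,  1.22744501e+00, -1.93454701e+01,
        1.12884268e-02,  1.00147512e-02, -2.12656670e-05]), 'tcp_pos': array([0.22497477, 0.60917694, 0.23039803]), 'tool_rot': array([-5.52823384e-01, -3.09225119e+00,  2.89868532e-03]), 'contact_force': array([-1.0458518 ,  0.90482851,  0.34099661]), 'wrist_torque': array([-0.00404422,  0.02434962, -0.04774699]), 'finger_force': 0.0, 'grip_width': 0.08526952570728437}
scene [[517.78692938   0.         324.90606594]
 [  0.         517.78692938 235.83259785]
 [  0.           0.           1.        ]] [-0.15261777 -0.766341    0.58399045] [ 1.09059487 -0.42302465 -0.70123638] ['color', 'intrinsics', 'eye', 'attitude']
top [[495.09266284   0.         313.45735506]
 [  0.         495.09266284 235.83938648]
 [  0.           0.           1.        ]] [0.40093304 0.01691453 1.24669822] [ 0.10538397 -0.14218933 -1.58054581] ['color', 'intrinsics', 'eye', 'attitude']
```

View pics/top0.png

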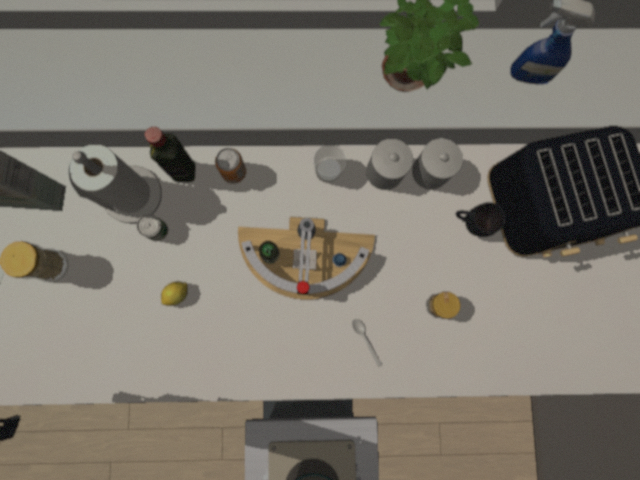

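View pics/scene0.png

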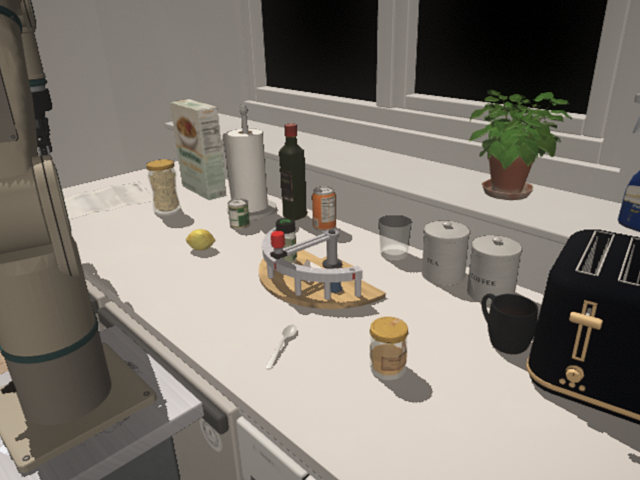

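Top view: knob at (303,288), pivot (306,228), spice jar with its dark lid on the left (269,250), pod on the right (340,259), lemon on the left (174,293). The free end hole is therefore the right one (+1.134). The scene view agrees: knob (278,240), lemon (200,240), honey jar on the right.

```bash
cat > h.py <<'E'
import numpy as np,cv2
from scipy.spatial.transform import Rotation as R
def ray(c,uv,fish=False):
    K=c["intrinsics"];x=(uv[0]-K[0,2])/K[0,0];y=(uv[1]-K[1,2])/K[1,1]
    if fish:
        r=np.hypot(x,y)+1e-12;d=np.array([x/r*np.sin(r),-y/r*np.sin(r),-np.cos(r)])
    else: d=np.array([x,-y,-1.])
    d=R.from_rotvec(c["attitude"]).apply(d);return np.array(c["eye"]),d/np.linalg.norm(d)
def onplane(c,uv,z,fish=False):
    e,d=ray(c,uv,fish);return e+d*(z-e[2])/d[2]
def tri(rays):
    A=0;b=0
    for e,d in rays:
        P=np.eye(3)-np.outer(d,d);A=A+P;b=b+P@e
    p=np.linalg.solve(A,b);return p,[np.linalg.norm(np.cross(p-e,d)) for e,d in rays]
def blob(img,lo,hi,roi=None):
    h=cv2.cvtColor(img,cv2.COLOR_BGR2HSV);m=cv2.inRange(h,np.array(lo),np.array(hi))
    if lo[0]==0 and hi[0]<15: m|=cv2.inRange(h,np.array([172,lo[1],lo[2]]),np.array([180,255,255]))
    if roi: k=np.zeros_like(m);x0,y0,x1,y1=roi;k[y0:y1,x0:x1]=255;m&=k
    cs,_=cv2.findContours(m,cv2.RETR_EXTERNAL,cv2.CHAIN_APPROX_NONE)
    return max(cs,key=cv2.contourArea)
def cen(ct):
    m=cv2.moments(ct);return np.array([m["m10"],m["m01"]])/m["m00"]
E
python3 - <<'E'
from h import *
import pickle
d=pickle.load(open("c0.pkl","rb"));t,s=d["top"],d["scene"]
red=([0,150,70],[8,255,255]);yel=([20,110,60],[35,255,255])
kt=blob(t["color"],*red,(285,270,320,305));ks=blob(s["color"],*red,(260,220,300,260))
print("knob",cen(kt),cv2.boundingRect(kt),cen(ks),cv2.boundingRect(ks),tri([ray(t,cen(kt)),ray(s,cen(ks))]),onplane(t,cen(kt),.135))
lt=blob(t["color"],*yel,(150,270,200,315));ls=blob(s["color"],*yel,(180,220,220,260))
print("lemon",cen(lt),cv2.boundingRect(lt),cen(ls),tri([ray(t,cen(lt)),ray(s,cen(ls))]),onplane(t,cen(lt),.028))
pts=np.array([onplane(t,p[0],.028)[:2] for p in lt]);(c,wh,a)=cv2.fitEllipse((pts*1000).astype(np.float32));print(c,wh,a)
for n,uv,z in[("hub",(306,228),.099),("spice",(269,250),.105),("pod",(340,259),.04),("honey",(446,305),.087)]:print(n,onplane(t,uv,z))
cv2.imwrite("pics/topz.png",cv2.resize(t["color"][210:310,230:390],None,fx=5,fy=5,interpolation=cv2.INTER_CUBIC))
E
```

```text
knob [302.74074074 287.21212121] (298, 281, 11, 13) [277.43671498 238.90241546] (271, 231, 14, 17) (array([0.46100398, 0.01561721, 0.12795297]), [np.float64(0.0006496713802373716), np.float64(0.0006496713802373004)]) [0.46114274 0.01523789 0.135     ]
lemon [173.6162465  293.14245698] (161, 282, 26, 23) [199.96138482 239.26542388] (array([0.45588848, 0.32947034, 0.02971072]), [np.float64(0.0011598878436279675), np.float64(0.0011598878436278842)]) [0.45694799 0.32927966 0.028     ]
(457.1138000488281, 329.2019348144531) (47.676673889160156, 65.84884643554688) 33.50178146362305
hub [0.60175643 0.00588548 0.099     ]
spice [0.54986103 0.09244365 0.105     ]
pod [ 0.53395058 -0.07709117  0.04      ]
honey [ 0.41771453 -0.31869364  0.087     ]
```

View pics/topz.png

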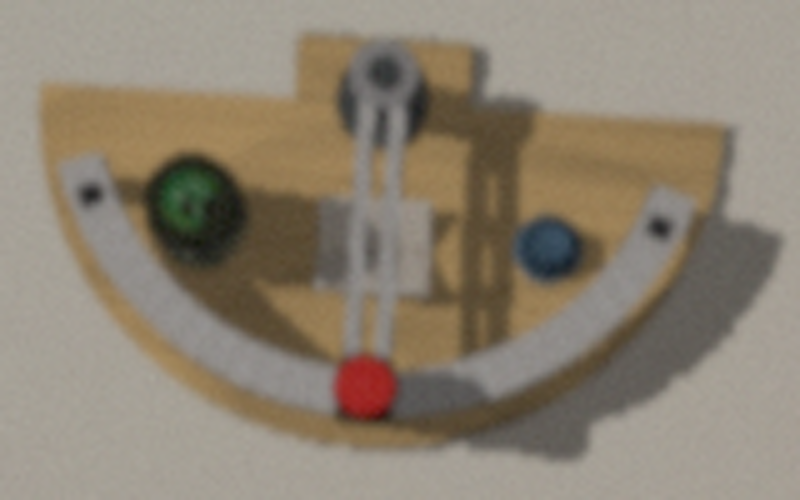

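The zoom shows, in crop pixels, the left hole at (91,193), right hole (660,228), hub (384,70) and the V block around (375,247). The pod is low, and the arm clears it.

```bash
cat >> h.py <<'E'
def delta(o,p,yawdir=None):
    """shift in tool axes mm to point p (TCP)"""
    Rt=R.from_rotvec(o["tool_rot"]);return Rt.inv().apply(np.array(p)-o["tcp_pos"])*1000
def toolyaw(o):
    y=R.from_rotvec(o["tool_rot"]).apply([0,1,0]);return np.arctan2(y[1],y[0])
E
python3 - <<'E'
from h import *
import pickle
from scipy.optimize import least_squares
from plant import ctrl
d=pickle.load(open("c0.pkl","rb"));t=d["top"]
z=lambda x,y:(230+(x+.5)/5-.5,210+(y+.5)/5-.5)
b=1.134
L=[((-.15,0),(302.74,287.2),.135),((-.15*np.cos(b),.15*np.sin(b)),z(91,193),.076),((-.15*np.cos(b),-.15*np.sin(b)),z(660,228),.076),((0,0),z(384,70),.099)]
A=np.array([l[0] for l in L]);B=np.array([onplane(t,l[1],l[2])[:2] for l in L])
f=lambda p:A@np.array([[np.cos(p[2]),np.sin(p[2])],[-np.sin(p[2]),np.cos(p[2])]])+p[:2]
r=least_squares(lambda p:(f(p)-B).ravel(),[.6,0,0]);print(r.x,(f(r.x)-B)*1000);np.save("jig.npy",r.x)
o=ctrl.get_obs();M=R.from_rotvec(o["tool_rot"]).as_matrix();print(M.round(3),"tool y yaw",toolyaw(o))
k=f(r.x)[0];print("knob",k,"hole",f(r.x)[2],"d",delta(o,[*k,.17]), "lemon over",delta(o,[.457,.329,.2]))
E
```

```text
[ 0.61165658  0.00461342 -0.07296019] [[ 0.88588455  0.30851461]
 [-0.29943139  0.10914817]
 [ 0.02598685 -0.22259613]
 [-0.61243977 -0.19506666]]
[[-0.938  0.346 -0.001]
 [ 0.346  0.938 -0.002]
 [-0.    -0.002 -1.   ]] tool y yaw 1.2170346630069369
knob [0.46205564 0.01554774] hole [ 0.53846187 -0.12631608] d [-428.07960296 -474.67951405   61.30086729] lemon over [-314.748245   -182.44123447   30.7940197 ]
```

Emit:
{"method": "move_arm", "body": {"commands": [{"x":-35,"y":-20,"z":3,"yaw":0.07},{"x":-70,"y":-40,"z":6,"yaw":0.14},{"x":-105,"y":-61,"z":9,"yaw":0.21},{"x":-140,"y":-81,"z":12,"yaw":0.28},{"x":-175,"y":-101,"z":15,"yaw":0.35},{"x":-210,"y":-122,"z":18,"yaw":0.42},{"x":-245,"y":-142,"z":21,"yaw":0.49},{"x":-280,"y":-162,"z":24,"yaw":0.56},{"x":-315,"y":-182,"z":27,"yaw":0.63},{"x":-315,"y":-182,"z":30,"yaw":0.63},{"x":-315,"y":-182,"z":30,"yaw":0.63}]}}

```text
schema error: expected keys fingers, x, y, z, yaw
```

```bash
python3 - <<'E'
from h import *
from plant import ctrl, imaging
import pickle
c=imaging.capture("wrist");cv2.imwrite("pics/w1.png",c["color"]);pickle.dump(c,open("w1.pkl","wb"))
o=ctrl.get_obs();print(o["t"],o["tcp_pos"],toolyaw(o),c["eye"],c["intrinsics"])
E
```

```text
0.15 [0.22502992 0.60932239 0.23060792] 1.2169645843556174 [0.16370984 0.63239417 0.37339568] [[371.64829954   0.         324.67567468]
 [  0.         371.64829954 240.03532639]
 [  0.           0.           1.        ]]
```

View pics/w1.png

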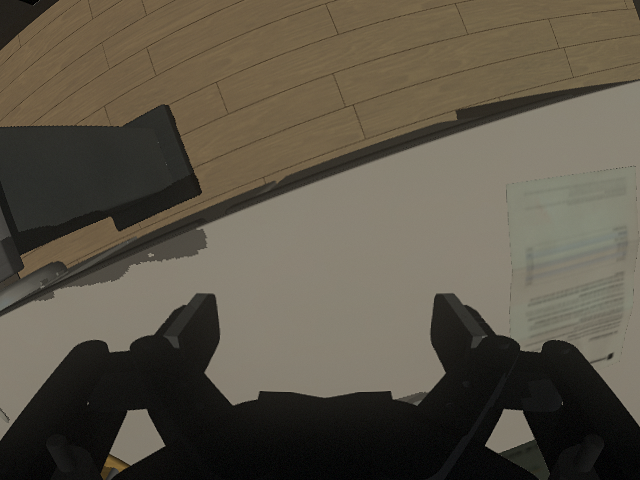

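The move was refused because every row needs all five keys. The wrist view therefore shows only the empty worktop at the start pose, with the fingertips at about (210,300) and (440,300).

Emit:
{"method": "move_arm", "body": {"commands": [{"fingers":1,"x":-35,"y":-20,"z":3,"yaw":0.07},{"fingers":1,"x":-70,"y":-40,"z":6,"yaw":0.14},{"fingers":1,"x":-105,"y":-61,"z":9,"yaw":0.21},{"fingers":1,"x":-140,"y":-81,"z":12,"yaw":0.28},{"fingers":1,"x":-175,"y":-101,"z":15,"yaw":0.35},{"fingers":1,"x":-210,"y":-122,"z":18,"yaw":0.42},{"fingers":1,"x":-245,"y":-142,"z":21,"yaw":0.49},{"fingers":1,"x":-280,"y":-162,"z":24,"yaw":0.56},{"fingers":1,"x":-315,"y":-182,"z":27,"yaw":0.63},{"fingers":1,"x":-315,"y":-182,"z":30,"yaw":0.63},{"fingers":1,"x":-315,"y":-182,"z":30,"yaw":0.63}]}}

```text
t: 1.25
tcp_pos: [0.4579, 0.3287, 0.2008]
tool_rot: [-1.487, -2.767, 0.002]
contact_force: [-0.4, 0.5, 0.3]
grip_width: 0.0851
finger_force: 0.0
```

```bash
python3 - <<'E'
from h import *
from plant import ctrl, imaging
import pickle
c=imaging.capture("wrist");cv2.imwrite("pics/w2.png",c["color"]);pickle.dump(c,open("w2.pkl","wb"))
o=ctrl.get_obs();print(o["t"],o["tcp_pos"],toolyaw(o),c["eye"])
ct=blob(c["color"],[18,90,40],[38,255,255])
print(cv2.boundingRect(ct),onplane(c,cen(ct),.028,True))
P=np.array([onplane(c,p[0],.028,True)[:2] for p in ct])*1000
print(cv2.fitEllipse(P.astype(np.float32)),cv2.minAreaRect(P.astype(np.float32)))
k=[0.46205564,0.01554774,.17];print("knob d",delta(o,k))
E
```

```text
1.3 [0.45706212 0.33018178 0.20095288] 0.5872935545439123 [0.42202097 0.38380355 0.34366838]
(4, 0, 155, 130) [0.16042026 0.32680405 0.028     ]
((152.334716796875, 321.5381774902344), (117.06983184814453, 185.68789672851562), 155.6719207763672) ((152.18963623046875, 319.81365966796875), (126.75129699707031, 196.16702270507812), 0.08158985525369644)
knob d [-264.70505021 -170.15615053   30.91462203]
```

View pics/w2.png

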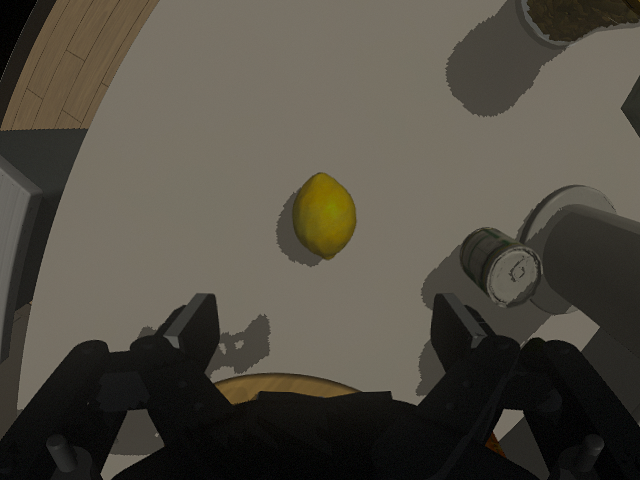

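Wrist view: the lemon is at (325,215), lying nearly along the tool's x as predicted. The colour mask picked up the floor instead, so I'll re-measure inside a box around the lemon and move on to the knob.

```bash
python3 - <<'E'
from h import *
import pickle
c=pickle.load(open("w2.pkl","rb"))
ct=blob(c["color"],[18,90,40],[38,255,255],(280,160,370,270))
print(cv2.boundingRect(ct),onplane(c,cen(ct),.028,True))
P=np.array([onplane(c,p[0],.028,True)[:2] for p in ct])*1000
print(cv2.fitEllipse(P.astype(np.float32)),cv2.minAreaRect(P.astype(np.float32)))
E
```

```text
(292, 172, 65, 88) [0.45558122 0.33009697 0.028     ]
((456.0697326660156, 329.4605407714844), (53.9607048034668, 72.77951049804688), 37.399906158447266) ((455.7640075683594, 329.0228271484375), (61.43016815185547, 63.05338668823242), 80.08525085449219)
```

Emit:
{"method": "move_arm", "body": {"commands": [{"fingers":1,"x":-33,"y":-21,"z":0,"yaw":0.08},{"fingers":1,"x":-66,"y":-42,"z":0,"yaw":0.16},{"fingers":1,"x":-99,"y":-63,"z":0,"yaw":0.24},{"fingers":1,"x":-132,"y":-85,"z":0,"yaw":0.33},{"fingers":1,"x":-165,"y":-106,"z":0,"yaw":0.41},{"fingers":1,"x":-198,"y":-127,"z":0,"yaw":0.5},{"fingers":1,"x":-231,"y":-148,"z":0,"yaw":0.58},{"fingers":1,"x":-265,"y":-170,"z":0,"yaw":0.66},{"fingers":1,"x":-265,"y":-170,"z":20,"yaw":0.66},{"fingers":1,"x":-265,"y":-170,"z":31,"yaw":0.66},{"fingers":1,"x":-265,"y":-170,"z":31,"yaw":0.66},{"fingers":1,"x":-265,"y":-170,"z":31,"yaw":0.66}]}}

```text
t: 2.5
tcp_pos: [0.4628, 0.0168, 0.1702]
tool_rot: [-2.297, -2.142, 0.0]
contact_force: [-0.1, -0.3, -0.5]
grip_width: 0.0854
finger_force: 0.0
```

```bash
python3 - <<'E'
from h import *
from plant import ctrl, imaging
import pickle
c=imaging.capture("wrist");cv2.imwrite("pics/w3.png",c["color"]);pickle.dump(c,open("w3.pkl","wb"))
o=ctrl.get_obs();print(o["t"],o["tcp_pos"],toolyaw(o),o["joint_positions"])
ct=blob(c["color"],[0,150,50],[8,255,255])
print(cv2.boundingRect(ct),onplane(c,cen(ct),.138,True))
print("knob d",delta(o,[0.46205564,0.01554774,.111]))
E
```

```text
2.55 [0.46309123 0.01654857 0.1705121 ] -0.07013272139349884 [-0.35201637  0.48486616  0.36235598  2.09367761 -0.29342739  0.6103682
  0.14413935]
(293, 237, 58, 64) [0.4618154  0.02061916 0.138     ]
knob d [-1.10578774 -0.9708153  59.51133538]
```

View pics/w3.png

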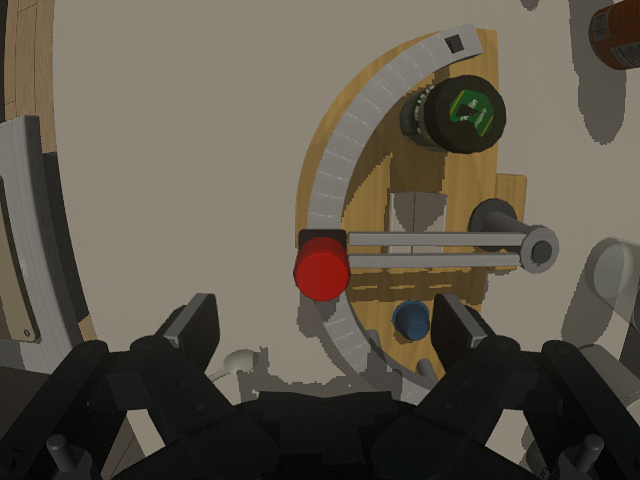

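The wrist view shows the knob at (321,268), centred between the fingers. I'll go down and grip it.

Emit:
{"method": "move_arm", "body": {"commands": [{"fingers":1,"x":-1,"y":-1,"z":25,"yaw":0},{"fingers":1,"x":-1,"y":-1,"z":45,"yaw":0},{"fingers":1,"x":-1,"y":-1,"z":59,"yaw":0},{"fingers":1,"x":-1,"y":-1,"z":59,"yaw":0},{"fingers":-0.5,"x":-1,"y":-1,"z":59,"yaw":0},{"fingers":-0.5,"x":-1,"y":-1,"z":59,"yaw":0},{"fingers":-0.5,"x":-1,"y":-1,"z":59,"yaw":0},{"fingers":-0.5,"x":-1,"y":-1,"z":59,"yaw":0},{"fingers":-0.5,"x":-1,"y":-1,"z":59,"yaw":0},{"fingers":-0.5,"x":-1,"y":-1,"z":59,"yaw":0},{"fingers":-0.5,"x":-1,"y":-1,"z":59,"yaw":0}], "force": 60}}

```text
t: 3.65
tcp_pos: [0.4611, 0.0144, 0.1122]
tool_rot: [-2.3, -2.138, -0.0]
contact_force: [-3.6, 0.8, 9.6]
grip_width: 0.0281
finger_force: 58.4
```

Emit:
{"method": "move_arm", "body": {"commands": [{"fingers":-0.5,"x":0,"y":0,"z":-4,"yaw":0},{"fingers":-0.5,"x":0,"y":0,"z":-8,"yaw":0},{"fingers":-0.5,"x":0,"y":0,"z":-12,"yaw":0},{"fingers":-0.5,"x":0,"y":0,"z":-13,"yaw":0},{"fingers":-0.5,"x":0,"y":0,"z":-13,"yaw":0},{"fingers":-0.5,"x":0,"y":0,"z":-13,"yaw":0}]}}

```text
t: 4.25
tcp_pos: [0.4611, 0.0143, 0.124]
tool_rot: [-2.3, -2.138, 0.001]
contact_force: [-1.9, 0.9, -6.6]
grip_width: 0.0277
finger_force: 59.6
```

```bash
python3 - <<'E'
from h import *
from plant import ctrl
o=ctrl.get_obs();j=np.load("jig.npy");print(o["tcp_pos"],o["contact_force"],toolyaw(o),j)
Rt=R.from_rotvec(o["tool_rot"]).inv()
p0=j[:2]-.15*np.array([np.cos(j[2]),np.sin(j[2])])
for a in np.linspace(0,1.134,12)[1:]:
    p=j[:2]-.15*np.array([np.cos(j[2]+a),np.sin(j[2]+a)])
    print(round(a,3),(Rt.apply([*(p-p0),0])*1000).round(1))
E
```

```text
[0.46112571 0.01429093 0.12400148] [-1.93598     0.90359217 -6.62396764] -0.07288693962298266 [ 0.61165658  0.00461342 -0.07296019]
0.103 [-15.4   0.8  -0. ]
0.206 [-30.7   3.2  -0. ]
0.309 [-45.7   7.1  -0. ]
0.412 [-60.1  12.6  -0. ]
0.515 [-73.9  19.5  -0. ]
0.619 [-87.   27.8  -0. ]
0.722 [-99.1  37.4  -0.1]
0.825 [-1.102e+02  4.820e+01 -1.000e-01]
0.928 [-1.201e+02  6.010e+01 -1.000e-01]
1.031 [-1.287e+02  7.290e+01 -1.000e-01]
1.134 [-1.359e+02  8.650e+01 -1.000e-01]
```

Emit:
{"method": "move_arm", "body": {"commands": [{"fingers":-0.5,"x":-15.4,"y":0.8,"z":0,"yaw":-0.103},{"fingers":-0.5,"x":-30.7,"y":3.2,"z":0,"yaw":-0.206},{"fingers":-0.5,"x":-45.7,"y":7.1,"z":0,"yaw":-0.309},{"fingers":-0.5,"x":-60.1,"y":12.6,"z":0,"yaw":-0.412},{"fingers":-0.5,"x":-73.9,"y":19.5,"z":0,"yaw":-0.515},{"fingers":-0.5,"x":-87,"y":27.8,"z":0,"yaw":-0.619},{"fingers":-0.5,"x":-99.1,"y":37.4,"z":0,"yaw":-0.722},{"fingers":-0.5,"x":-110.2,"y":48.2,"z":0,"yaw":-0.825},{"fingers":-0.5,"x":-120.1,"y":60.1,"z":0,"yaw":-0.928},{"fingers":-0.5,"x":-128.7,"y":72.9,"z":0,"yaw":-1.031},{"fingers":-0.5,"x":-135.9,"y":86.5,"z":0,"yaw":-1.134},{"fingers":-0.5,"x":-135.9,"y":86.5,"z":0,"yaw":-1.134}]}}

```text
t: 5.45
tcp_pos: [0.541, -0.1268, 0.124]
tool_rot: [0.787, 3.038, 0.004]
contact_force: [1.7, 5.6, -7.6]
grip_width: 0.0278
finger_force: 60.1
```

```bash
python3 - <<'E'
from h import *
from plant import ctrl, imaging
c=imaging.capture("top")
ct=blob(c["color"],[0,150,50],[8,255,255],(330,225,400,300));print(cen(ct),cv2.boundingRect(ct),onplane(c,cen(ct),.146)) if len(ct) else 0
o=ctrl.get_obs();j=np.load("jig.npy");p=o["tcp_pos"];print(p,o["contact_force"],toolyaw(o))
v=-(p[:2]-j[:2]);print("r",np.hypot(*v),"arm",np.arctan2(v[1],v[0])-j[2])
E
```

```text
Traceback (most recent call last):
  File "h.py", line 21, in blob
    return max(cs,key=cv2.contourArea)
ValueError: max() iterable argument is empty
```

```bash
cat > st.py <<'E'
from h import *
from plant import ctrl
o=ctrl.get_obs();j=np.load("jig.npy");p=o["tcp_pos"];print(o["t"],p,o["contact_force"],toolyaw(o))
v=-(p[:2]-j[:2]);print("r",np.hypot(*v),"arm",np.arctan2(v[1],v[0])-j[2])
E
python3 st.py
```

```text
5.5 [ 0.53992618 -0.12626245  0.12381242] [ 1.82300442  4.0137496  -8.12698692] 1.0619452404155718
r 0.14924391348418733 arm 1.142388859225779
```

Emit:
{"method": "move_arm", "body": {"commands": [{"fingers":-0.5,"x":0,"y":0,"z":3,"yaw":0},{"fingers":-0.5,"x":0,"y":0,"z":5,"yaw":0},{"fingers":-0.5,"x":0,"y":0,"z":7,"yaw":0},{"fingers":-0.5,"x":0,"y":0,"z":8,"yaw":0},{"fingers":-0.5,"x":0,"y":0,"z":8,"yaw":0}]}}

```text
t: 6.0
tcp_pos: [0.5397, -0.1262, 0.1162]
tool_rot: [0.791, 3.038, 0.003]
contact_force: [2.3, 4.4, -5.9]
grip_width: 0.0281
finger_force: 60.3
```

```bash
python3 st.py
```

```text
6.0 [ 0.53966465 -0.12616856  0.11620367] [ 2.33223304  4.3870346  -5.8968314 ] 1.0614419224665896
r 0.14928752265074505 arm 1.1405503318990322
```

The force is still spring-like with the plunger at about 4 mm, so the pin is in the hole. I'll lower the rest, release and rise.

Emit:
{"method": "move_arm", "body": {"commands": [{"fingers":-0.5,"x":0,"y":0,"z":2,"yaw":0},{"fingers":-0.5,"x":0,"y":0,"z":4,"yaw":0},{"fingers":-0.5,"x":0,"y":0,"z":4,"yaw":0},{"fingers":1,"x":0,"y":0,"z":4,"yaw":0},{"fingers":1,"x":0,"y":0,"z":4,"yaw":0},{"fingers":1,"x":0,"y":0,"z":4,"yaw":0},{"fingers":1,"x":0,"y":0,"z":4,"yaw":0},{"fingers":1,"x":0,"y":0,"z":4,"yaw":0},{"fingers":1,"x":0,"y":0,"z":-40,"yaw":0},{"fingers":1,"x":0,"y":0,"z":-80,"yaw":0},{"fingers":1,"x":0,"y":0,"z":-80,"yaw":0}]}}

```text
t: 7.1
tcp_pos: [0.5417, -0.1286, 0.2013]
tool_rot: [0.79, 3.03, 0.001]
contact_force: [0.6, -0.2, 0.4]
grip_width: 0.0857
finger_force: 0.0
```

```bash
python3 - <<'E'
exec(open("st.py").read())
from plant import imaging
c=imaging.capture("scene");ct=blob(c["color"],[0,150,50],[8,255,255],(270,200,400,320))
print(cen(ct),cv2.boundingRect(ct));b=j[2]+1.134
P=np.array([*(j[:2]-.15*np.array([np.cos(b),np.sin(b)])),.125])
Rc=R.from_rotvec(c["attitude"]);K=c["intrinsics"]
def proj(P):
    q=Rc.inv().apply(P-c["eye"]);return K[0,0]*q[0]/-q[2]+K[0,2],K[1,1]*-q[1]/-q[2]+K[1,2]
print(proj(P),proj(P+[0,0,.008]))
cv2.imwrite("pics/s2.png",cv2.resize(c["color"][180:330,230:430],None,fx=4,fy=4))
print("lemon d",delta(o,[.456,.3294,.13]),"yaw",toolyaw(o)-.653)
E
```

```text
7.1 [ 0.54173126 -0.12858431  0.20133257] [ 0.60008207 -0.16090194  0.42965216] 1.0605820162748785
r 0.15043665235102455 arm 1.1603300496177447
[351.22284123 247.64438254] (345, 239, 14, 18)
(np.float64(352.39360797263413), np.float64(248.38959430686538)) (np.float64(352.38941334452375), np.float64(244.81731848528017))
lemon d [299.17581962 357.56287869  69.50129004] yaw 0.40758201627487844
```

View pics/s2.png

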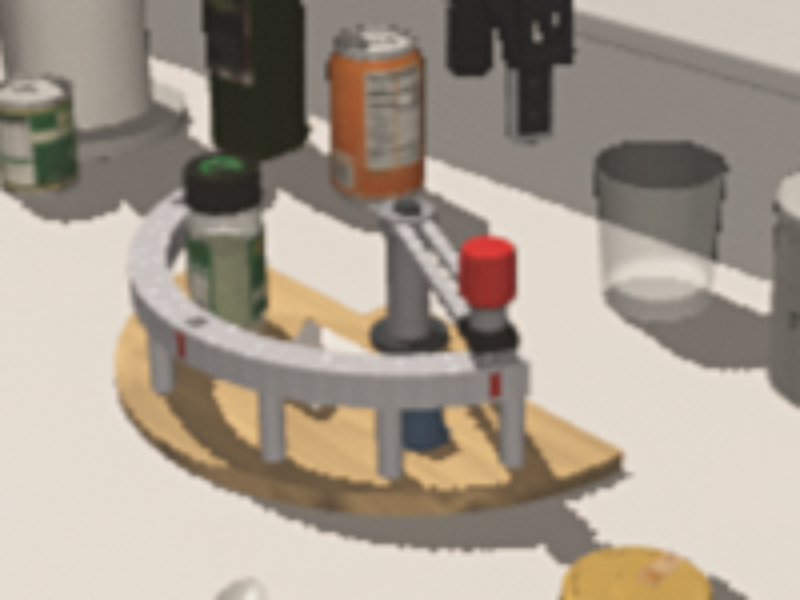

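The knob stands over the right end hole with its collar on the rail and looks home (251 px, versus 252 predicted). The spice jar and pod are undisturbed. Next is the lemon.

Emit:
{"method": "move_arm", "body": {"commands": [{"fingers":1,"x":30,"y":36,"z":0,"yaw":0.04},{"fingers":1,"x":60,"y":72,"z":0,"yaw":0.08},{"fingers":1,"x":90,"y":107,"z":0,"yaw":0.12},{"fingers":1,"x":120,"y":143,"z":0,"yaw":0.16},{"fingers":1,"x":150,"y":179,"z":0,"yaw":0.2},{"fingers":1,"x":180,"y":215,"z":0,"yaw":0.24},{"fingers":1,"x":210,"y":250,"z":0,"yaw":0.28},{"fingers":1,"x":240,"y":286,"z":0,"yaw":0.32},{"fingers":1,"x":270,"y":322,"z":0,"yaw":0.36},{"fingers":1,"x":299,"y":357,"z":20,"yaw":0.408},{"fingers":1,"x":299,"y":357,"z":60,"yaw":0.408},{"fingers":1,"x":299,"y":357,"z":70,"yaw":0.408}]}}

```text
t: 8.35
tcp_pos: [0.4477, 0.3293, 0.122]
tool_rot: [-1.385, -2.816, 0.012]
contact_force: [-0.4, -1.8, -0.2]
grip_width: 0.0854
finger_force: 0.0
```

```bash
python3 - <<'E'
exec(open("st.py").read())
from plant import imaging
import pickle
c=imaging.capture("scene");Rc=R.from_rotvec(c["attitude"]);K=c["intrinsics"]
for a,n in((0,0),(1.134,1)):
    b=j[2]+a;P=np.array([*(j[:2]-.15*np.array([np.cos(b),np.sin(b)])),.125]);q=Rc.inv().apply(P-c["eye"]);print("pred knob",K[0,0]*q[0]/-q[2]+K[0,2],K[1,1]*-q[1]/-q[2]+K[1,2])
w=imaging.capture("wrist");ct=blob(w["color"],[18,90,40],[38,255,255],(200,100,450,420))
print(cv2.boundingRect(ct),onplane(w,cen(ct),.028,True))
P=np.array([onplane(w,p[0],.028,True)[:2] for p in ct])*1000
print(cv2.fitEllipse(P.astype(np.float32)))
print("d",delta(o,[.456,.3294,.012]),toolyaw(o)-.653)
E
```

```text
8.35 [0.44765728 0.32926106 0.12202367] [-0.43363337 -1.78978318 -0.21912556] 0.6565660299521152
r 0.3637194795285819 arm -1.0300683195795068
pred knob 278.23618316531196 239.99239238257576
pred knob 352.39360797263413 248.38959430686538
(296, 190, 83, 112) [0.45546405 0.33036135 0.028     ]
((456.472412109375, 329.2396545410156), (54.33890914916992, 73.86146545410156), 37.87004852294922)
d [ -4.98144932   7.62769429 109.96286672] 0.0035660299521151906
```

Emit:
{"method": "move_arm", "body": {"commands": [{"fingers":1,"x":0,"y":0,"z":0,"yaw":0},{"fingers":1,"x":0,"y":0,"z":0,"yaw":0},{"fingers":1,"x":0,"y":0,"z":0,"yaw":0}]}}

```text
t: 8.75
tcp_pos: [0.4525, 0.3295, 0.1277]
tool_rot: [1.393, 2.814, 0.003]
contact_force: [0.2, 0.2, -0.1]
grip_width: 0.0853
finger_force: 0.0
```

```bash
python3 - <<'E'
exec(open("st.py").read())
print("d",delta(o,[.456,.3294,.010]),toolyaw(o)-.656)
E
```

```text
8.75 [0.45253847 0.32951485 0.12770942] [ 0.2439319   0.16093809 -0.08631961] 0.6513459542465894
r 0.36177273781951036 arm -1.042427962635471
d [ -2.17996643   2.39544453 117.71581383] -0.004654045753410663
```

Emit:
{"method": "move_arm", "body": {"commands": [{"fingers":1,"x":-2,"y":2.5,"z":35,"yaw":0},{"fingers":1,"x":-2,"y":2.5,"z":75,"yaw":0},{"fingers":1,"x":-2,"y":2.5,"z":110,"yaw":0},{"fingers":1,"x":-2,"y":2.5,"z":121,"yaw":0},{"fingers":1,"x":-2,"y":2.5,"z":121,"yaw":0},{"fingers":0,"x":-2,"y":2.5,"z":121,"yaw":0},{"fingers":0,"x":-2,"y":2.5,"z":121,"yaw":0},{"fingers":0,"x":-2,"y":2.5,"z":121,"yaw":0},{"fingers":0,"x":-2,"y":2.5,"z":121,"yaw":0},{"fingers":0,"x":-2,"y":2.5,"z":121,"yaw":0},{"fingers":0,"x":-2,"y":2.5,"z":121,"yaw":0}], "force": 30}}

```text
t: 9.85
tcp_pos: [0.4557, 0.3306, 0.0077]
tool_rot: [1.391, 2.815, 0.005]
contact_force: [-0.9, -1.0, 8.2]
grip_width: 0.0529
finger_force: 30.1
```

```bash
python3 - <<'E'
exec(open("st.py").read())
g=j[:2]-.075*np.array([np.cos(j[2]),np.sin(j[2])]);print("groove",g)
print("d to groove",delta(o,[*g,0]),"yaw",toolyaw(o)-j[2],o["grip_width"],o["finger_force"])
E
```

```text
9.85 [0.45574922 0.33059408 0.00769245] [-0.93577416 -1.032918    8.22635392] 0.6530153434360078
r 0.3613454002066721 arm -1.0517216761806096
groove [0.53685611 0.01008058]
d to groove [-303.84866807 -130.34574253    7.23747102] yaw 0.7259755363566873 0.0528831375354296 30.086512695997953
```

Emit:
{"method": "move_arm", "body": {"commands": [{"fingers":0,"x":0,"y":0,"z":-20,"yaw":0},{"fingers":0,"x":0,"y":0,"z":-60,"yaw":0},{"fingers":0,"x":0,"y":0,"z":-105,"yaw":0},{"fingers":0,"x":-10,"y":-4,"z":-150,"yaw":0},{"fingers":0,"x":-45,"y":-19,"z":-170,"yaw":0.1},{"fingers":0,"x":-85,"y":-36,"z":-170,"yaw":0.2},{"fingers":0,"x":-125,"y":-54,"z":-170,"yaw":0.3},{"fingers":0,"x":-165,"y":-71,"z":-170,"yaw":0.4},{"fingers":0,"x":-205,"y":-88,"z":-170,"yaw":0.5},{"fingers":0,"x":-245,"y":-105,"z":-170,"yaw":0.6},{"fingers":0,"x":-280,"y":-120,"z":-170,"yaw":0.7},{"fingers":0,"x":-304,"y":-130,"z":-170,"yaw":0.726}]}}

```text
t: 11.05
tcp_pos: [0.5365, 0.0059, 0.1766]
tool_rot: [2.306, 2.131, 0.001]
contact_force: [-0.2, 0.4, -1.5]
grip_width: 0.0529
finger_force: 32.2
```

Emit:
{"method": "move_arm", "body": {"commands": [{"fingers":0,"x":0,"y":0,"z":0,"yaw":0},{"fingers":0,"x":0,"y":0,"z":0,"yaw":0},{"fingers":0,"x":0,"y":0,"z":0,"yaw":0},{"fingers":0,"x":0,"y":0,"z":0,"yaw":0}]}}

```text
t: 11.45
tcp_pos: [0.5358, 0.011, 0.1755]
tool_rot: [-2.298, -2.141, -0.001]
contact_force: [-1.1, -0.1, -1.6]
grip_width: 0.0531
finger_force: 32.2
```

```bash
python3 - <<'E'
exec(open("st.py").read())
from plant import imaging
g=j[:2]-.075*np.array([np.cos(j[2]),np.sin(j[2])])
print("d to groove",delta(o,[*g,.033]),"yaw",toolyaw(o)-j[2],o["grip_width"])
w=imaging.capture("wrist");cv2.imwrite("pics/w4.png",w["color"])
ct=blob(w["color"],[18,90,40],[38,255,255],(200,130,450,450));z=o["tcp_pos"][2]+.0205
print(cv2.boundingRect(ct),onplane(w,cen(ct),z,True));P=np.array([onplane(w,p[0],z,True)[:2] for p in ct])*1000
print(cv2.fitEllipse(P.astype(np.float32)))
E
```

```text
11.45 [0.53575918 0.01104138 0.17550887] [-1.07460618 -0.11293959 -1.56244716] -0.07032084749361125
r 0.07616911441799801 arm -0.011530855385192829
d to groove [ -1.02203738   1.17102515 142.50785818] yaw 0.0026393454270683264 0.05309444374875295
(238, 130, 212, 268) [0.5391826  0.03745161 0.19600887]
((540.4841918945312, 31.536434173583984), (70.60769653320312, 115.28433227539062), 171.12741088867188)
```

View pics/w4.png

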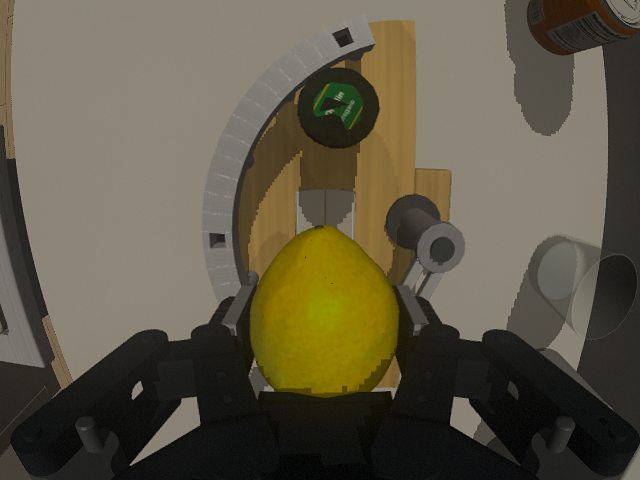

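The wrist view shows the lemon held straight, with the groove block (326,210) in line behind it and clear room to the hub and jar. I'll lower it slowly.

Emit:
{"method": "move_arm", "body": {"commands": [{"fingers":0,"x":-1,"y":1,"z":35,"yaw":0},{"fingers":0,"x":-1,"y":1,"z":70,"yaw":0},{"fingers":0,"x":-1,"y":1,"z":100,"yaw":0},{"fingers":0,"x":-1,"y":1,"z":120,"yaw":0},{"fingers":0,"x":-1,"y":1,"z":130,"yaw":0},{"fingers":0,"x":-1,"y":1,"z":135,"yaw":0},{"fingers":0,"x":-1,"y":1,"z":138,"yaw":0},{"fingers":0,"x":-1,"y":1,"z":140,"yaw":0},{"fingers":0,"x":-1,"y":1,"z":141,"yaw":0},{"fingers":0,"x":-1,"y":1,"z":142,"yaw":0},{"fingers":0,"x":-1,"y":1,"z":142,"yaw":0}]}}

```text
t: 12.6
tcp_pos: [0.5347, 0.0105, 0.0371]
tool_rot: [-2.295, -2.139, -0.0]
contact_force: [-13.6, 3.8, 33.5]
grip_width: 0.0525
finger_force: 35.5
```

It touches about 4 mm early, at 33 N. I'll back off a little and give way to the sideways force.

Emit:
{"method": "move_arm", "body": {"commands": [{"fingers":0,"x":0,"y":-1,"z":-2,"yaw":0},{"fingers":0,"x":0,"y":-2,"z":-4,"yaw":0},{"fingers":0,"x":0,"y":-2,"z":-4,"yaw":0},{"fingers":0,"x":0,"y":-2,"z":-4,"yaw":0}]}}

```text
t: 13.0
tcp_pos: [0.5342, 0.0099, 0.0382]
tool_rot: [-2.298, -2.139, -0.0]
contact_force: [-6.0, 3.4, 8.7]
grip_width: 0.0529
finger_force: 35.5
```

```bash
python3 - <<'E'
exec(open("st.py").read())
from plant import imaging
g=j[:2]-.075*np.array([np.cos(j[2]),np.sin(j[2])]);print("d",delta(o,[*g,.0322]),o["wrist_torque"])
c=imaging.capture("scene");cv2.imwrite("pics/s3.png",cv2.resize(c["color"][190:310,250:410],None,fx=5,fy=5,interpolation=cv2.INTER_CUBIC))
E
```

```text
13.0 [0.53422728 0.00991895 0.03823574] [-5.9681945   3.44004015  8.72798861] -0.07137857756317423
r 0.07761085516993524 arm 0.004546225954487226
d [0.33912327 2.61848994 6.03287259] [0.66679431 0.75617356 0.11803986]
```

View pics/s3.png

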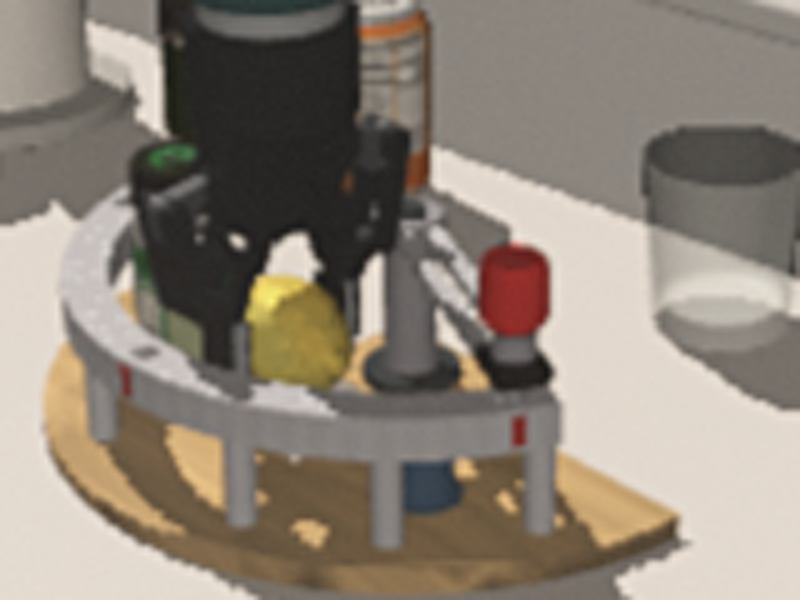

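The scene crop shows the lemon (295,335) in the gripper just above the cradle, the far knuckle close to the hub top (400,215), and the knob seated. I need to know whether the contact is lemon on groove or gripper on hub, so I'll lift for a baseline reading and then probe.

Emit:
{"method": "move_arm", "body": {"commands": [{"fingers":0,"x":0,"y":2,"z":-5,"yaw":0},{"fingers":0,"x":0,"y":2,"z":-12,"yaw":0},{"fingers":0,"x":0,"y":2,"z":-12,"yaw":0},{"fingers":0,"x":0,"y":2,"z":-12,"yaw":0}]}}

```text
t: 13.45
tcp_pos: [0.5379, 0.0079, 0.0497]
tool_rot: [2.3, 2.137, 0.002]
contact_force: [-1.3, 0.2, -0.9]
grip_width: 0.0528
finger_force: 35.1
```

```bash
cat > p.py <<'E'
exec(open("st.py").read())
g=j[:2]-.075*np.array([np.cos(j[2]),np.sin(j[2])]);print("d",delta(o,[*g,.0322]),o["wrist_torque"],o["grip_width"])
E
python3 p.py
```

```text
13.45 [0.5378767  0.00787505 0.0496898 ] [-1.30198423  0.2359446  -0.9171937 ] -0.07337761646381202
r 0.0738519392487004 arm 0.028781370742169972
d [ 2.13036307 -1.21358403 17.48678879] [ 0.04054216  0.01539516 -0.00041349] 0.05275376658661582
```

Emit:
{"method": "move_arm", "body": {"commands": [{"fingers":0,"x":0,"y":0,"z":4,"yaw":0},{"fingers":0,"x":0,"y":0,"z":6,"yaw":0},{"fingers":0,"x":0,"y":0,"z":6,"yaw":0},{"fingers":0,"x":0,"y":0,"z":6,"yaw":0}]}}

```text
t: 13.85
tcp_pos: [0.5377, 0.008, 0.0442]
tool_rot: [2.301, 2.138, 0.002]
contact_force: [-2.8, 0.6, 11.5]
grip_width: 0.0524
finger_force: 36.6
```

```bash
python3 p.py
```

```text
13.85 [0.53770542 0.00804963 0.04419975] [-2.84647378  0.62831888 11.46282965] -0.073414050191133
r 0.07403095379974069 arm 0.02652765527497216
d [ 1.96001492 -1.0203579  11.99822329] [ 0.06599911 -0.0836408   0.0470932 ] 0.05238248524832263
```

Emit:
{"method": "move_arm", "body": {"commands": [{"fingers":0,"x":0,"y":0,"z":2,"yaw":0},{"fingers":0,"x":0,"y":0,"z":4,"yaw":0},{"fingers":0,"x":0,"y":0,"z":4,"yaw":0},{"fingers":0,"x":0,"y":0,"z":4,"yaw":0}]}}

```text
t: 14.25
tcp_pos: [0.5339, 0.0096, 0.0386]
tool_rot: [-2.296, -2.137, 0.005]
contact_force: [-5.4, 3.5, 3.0]
grip_width: 0.0529
finger_force: 36.2
```

```bash
python3 p.py
```

```text
14.25 [0.53386206 0.0095815  0.03855746] [-5.36958008  3.48773176  3.02890569] -0.07186851114267127
r 0.07795299459802109 arm 0.009185252072099942
d [0.70472563 2.98932495 6.34018863] [0.48634527 0.7884258  0.03049884] 0.05293963020974569
```

The torque puts the contact 40–50 mm toward the hub, and the tool slips toward -x as it goes down. So it is a finger linkage touching the hub, not the lemon on the groove. I'll set down 6 mm farther from the hub; the V will centre the lemon.

Emit:
{"method": "move_arm", "body": {"commands": [{"fingers":0,"x":0,"y":-3,"z":-8,"yaw":0},{"fingers":0,"x":2,"y":-7,"z":-8,"yaw":0},{"fingers":0,"x":2,"y":-7,"z":-8,"yaw":0},{"fingers":0,"x":2,"y":-7,"z":-2,"yaw":0},{"fingers":0,"x":2,"y":-7,"z":0,"yaw":0},{"fingers":0,"x":2,"y":-7,"z":0,"yaw":0},{"fingers":0,"x":2,"y":-7,"z":0,"yaw":0}]}}

```text
t: 14.95
tcp_pos: [0.5309, 0.0103, 0.0402]
tool_rot: [2.301, 2.137, 0.002]
contact_force: [-1.7, -0.5, 12.7]
grip_width: 0.0527
finger_force: 36.4
```

```bash
python3 p.py
```

```text
14.95 [0.53094741 0.01031675 0.04015921] [-1.70327484 -0.4990978  12.6918639 ] -0.07359349941770538
r 0.08091042867913037 arm 0.0024122643446727043
d [0.19852161 5.89701561 7.96889543] [-0.09889169  0.49208365 -0.03956628] 0.052734215240409305
```

Emit:
{"method": "move_arm", "body": {"commands": [{"fingers":0,"x":0,"y":0,"z":1,"yaw":0},{"fingers":0,"x":0,"y":0,"z":2,"yaw":0},{"fingers":0,"x":0,"y":0,"z":2,"yaw":0},{"fingers":0,"x":0,"y":0,"z":2,"yaw":0}]}}

```text
t: 15.35
tcp_pos: [0.5314, 0.0101, 0.0391]
tool_rot: [2.3, 2.137, 0.003]
contact_force: [-1.8, -0.8, 20.8]
grip_width: 0.0524
finger_force: 35.9
```

```bash
python3 p.py
```

```text
15.35 [0.53144255 0.01014174 0.03912762] [-1.77067544 -0.8053379  20.79632777] -0.07379320063829418
r 0.08040430820965207 arm 0.004149412611419323
d [0.33655882 5.38337455 6.94322271] [-0.1883108   0.86389655  0.00768413] 0.052368658067190904
```

Emit:
{"method": "move_arm", "body": {"commands": [{"fingers":0,"x":0,"y":0,"z":-8,"yaw":0},{"fingers":0,"x":0,"y":2.5,"z":-10,"yaw":0},{"fingers":0,"x":0,"y":2.5,"z":-10,"yaw":0},{"fingers":0,"x":0,"y":2.5,"z":-4,"yaw":0},{"fingers":0,"x":0,"y":2.5,"z":0,"yaw":0},{"fingers":0,"x":0,"y":2.5,"z":0,"yaw":0},{"fingers":0,"x":0,"y":2.5,"z":0,"yaw":0}]}}

```text
t: 16.05
tcp_pos: [0.5346, 0.0107, 0.0375]
tool_rot: [2.299, 2.137, 0.004]
contact_force: [2.1, -0.5, 5.8]
grip_width: 0.0527
finger_force: 35.0
```

```bash
python3 - <<'E'
exec(open("p.py").read())
from plant import imaging
a=imaging.capture("scene")["color"];b=imaging.capture("wrist")["color"]
cv2.imwrite("pics/w5.png",np.vstack([cv2.resize(b[200:400,170:490],(800,500))[200:],cv2.resize(a[220:285,270:340],(323,300),interpolation=cv2.INTER_CUBIC)[:, :].repeat(1,1) if 0 else cv2.copyMakeBorder(cv2.resize(a[220:275,270:360],(490,300),interpolation=cv2.INTER_CUBIC),0,0,0,310,cv2.BORDER_CONSTANT)]))
E
```

```text
16.05 [0.53455608 0.01066758 0.03748891] [ 2.11516915 -0.46286581  5.84227854] -0.07277174752606157
r 0.07733782949066309 arm -0.005401965330627839
d [-0.41975026  2.31708354  5.29737274] [ 0.06350142 -0.51176748  0.08982907] 0.05268234885153901
```

View pics/w5.png

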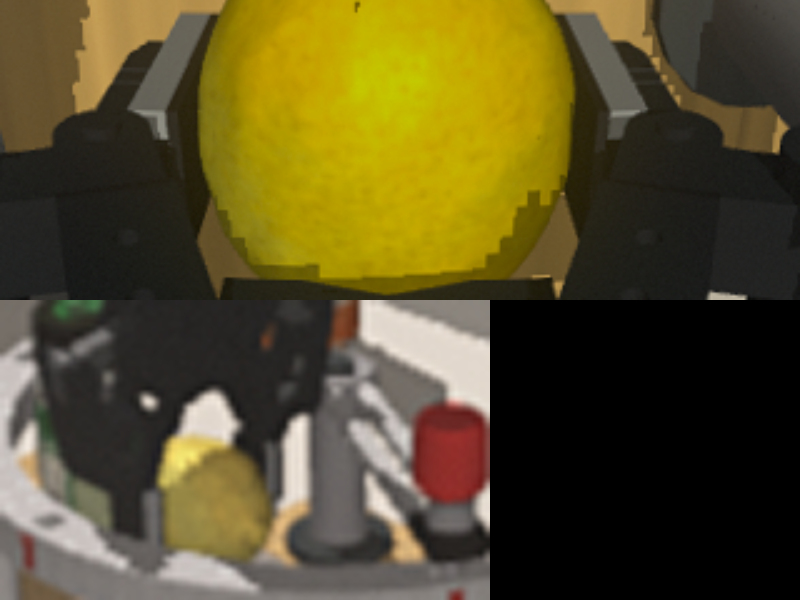

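Top half: the lemon sits between the fingers with free space to the hub. Bottom half: it is down in the cradle, clear of the post. The small sideways force now reverses sign around this spot, so the lemon is centring in the V with light contact. I'll open moderately and rise.

Emit:
{"method": "move_arm", "body": {"commands": [{"fingers":0.3,"x":0,"y":0.5,"z":0,"yaw":0},{"fingers":0.4,"x":0,"y":0.5,"z":0,"yaw":0},{"fingers":0.5,"x":0,"y":0.5,"z":0,"yaw":0},{"fingers":0.65,"x":0,"y":0.5,"z":0,"yaw":0},{"fingers":0.65,"x":0,"y":0.5,"z":0,"yaw":0},{"fingers":0.65,"x":0,"y":0.5,"z":-5,"yaw":0},{"fingers":0.65,"x":0,"y":0.5,"z":-20,"yaw":0},{"fingers":0.65,"x":0,"y":0.5,"z":-50,"yaw":0},{"fingers":0.65,"x":0,"y":0.5,"z":-90,"yaw":0},{"fingers":0.65,"x":0,"y":0.5,"z":-140,"yaw":0},{"fingers":0.65,"x":0,"y":0.5,"z":-180,"yaw":0},{"fingers":0.65,"x":0,"y":0.5,"z":-180,"yaw":0}]}}

```text
t: 17.35
tcp_pos: [0.5367, 0.0101, 0.2221]
tool_rot: [2.297, 2.134, 0.012]
contact_force: [0.5, 0.1, 0.2]
grip_width: 0.0707
finger_force: 0.0
```

```bash
python3 - <<'E'
exec(open("p.py").read())
from plant import imaging
s=imaging.capture("scene");w=imaging.capture("wrist")
cs=blob(s["color"],[20,110,50],[35,255,255],(270,200,360,290));cw=blob(w["color"],[20,110,40],[38,255,255],(230,130,420,420))
print(cv2.boundingRect(cs),cv2.boundingRect(cw))
print("groove",g,"wrist",onplane(w,cen(cw),.0525,True),"tri",tri([ray(s,cen(cs)),ray(w,cen(cw),True)]))
P=np.array([onplane(w,p[0],.0525,True)[:2] for p in cw])*1000;print(cv2.fitEllipse(P.astype(np.float32)),"want long axis",np.degrees(j[2])+90)
k=blob(s["color"],[0,150,50],[8,255,255],(270,200,400,320));print("knob",cen(k))
E
```

```text
17.35 [0.53673718 0.01009467 0.22211156] [0.47575959 0.13341353 0.24764511] -0.0735167242672309
r 0.07511963816465816 arm -7.160492299683463e-05
d [ -0.2294301   -1.85277762 189.90242073] [-0.01415852 -0.08180509 -0.00037242] 0.07069120307279293
(295, 246, 26, 22) (278, 136, 119, 148)
groove [0.53685611 0.01008058] wrist [0.54189611 0.01643764 0.0525    ] tri (array([0.54236491, 0.01677393, 0.05636896]), [np.float64(0.0006421855648164537), np.float64(0.0006421855648166033)])
((543.0023803710938, 17.261619567871094), (81.72203826904297, 122.07313537597656), 177.6173858642578) want long axis 85.81968887318479
knob [352.17052023 247.78516378]
```

```bash
python3 - <<'E'
exec(open("p.py").read())
from plant import imaging
s=imaging.capture("scene");w=imaging.capture("wrist")
h=cv2.cvtColor(w["color"],cv2.COLOR_BGR2HSV);print([h[y,x].tolist() for y,x in((240,325),(250,320),(270,280),(170,380))])
for lo in (23,25):
  for sat in (170,200):
    cs=blob(s["color"],[lo,sat-40,50],[35,255,255],(270,200,360,290));cw=blob(w["color"],[lo,sat,40],[38,255,255],(230,130,420,420))
    P=np.array([onplane(w,p[0],.0525,True)[:2] for p in cw])*1000
    print(lo,sat,cv2.boundingRect(cs),cv2.boundingRect(cw),tri([ray(s,cen(cs)),ray(w,cen(cw),True)]),cv2.fitEllipse(P.astype(np.float32)))
E
```

```text
17.45 [0.53333261 0.01054857 0.21758308] [-0.13903202  0.2259443  -1.05242397] -0.07305379464851583
r 0.0785485177981238 arm -0.0026721406663103714
d [ -0.25972834   3.30949222 185.38743215] [-0.01789323 -0.03029888  0.0058937 ] 0.07028415938492316
[[26, 255, 129], [25, 252, 101], [19, 147, 127], [19, 145, 134]]
23 170 (295, 246, 25, 21) (299, 177, 66, 92) (array([0.53625685, 0.01192699, 0.06099704]), [np.float64(0.0019142417336439918), np.float64(0.0019142417336439365)]) ((537.7044067382812, 7.860109329223633), (53.89960861206055, 74.68749237060547), 169.3603515625)
23 200 (314, 249, 1, 1) (299, 178, 66, 90) (array([nan, nan, nan]), [np.float64(nan), np.float64(nan)]) ((538.06689453125, 8.099193572998047), (53.02849578857422, 74.04072570800781), 170.7054443359375)
25 170 (296, 247, 12, 16) (299, 178, 66, 90) (array([0.53293761, 0.01631964, 0.06860522]), [np.float64(0.006071462731562564), np.float64(0.006071462731562581)]) ((537.4921875, 8.131478309631348), (52.122047424316406, 69.96202850341797), 157.45263671875)h.py:23: RuntimeWarning: invalid value encountered in divide
  m=cv2.moments(ct);return np.array([m["m10"],m["m01"]])/m["m00"]
Traceback (most recent call last):
  File "h.py", line 21, in blob
    return max(cs,key=cv2.contourArea)
ValueError: max() iterable argument is empty
```

```bash
python3 -c "
from plant import ctrl
print(ctrl.sign_off())"
```

```text
the job is handed in; nothing more can be done
None
```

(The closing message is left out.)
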